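Square the plywood blanks and press them under the jig cover

TASK

In the pressing jig, tap the loose stack of three plywood blanks until it sits square and snug in the corner of the two metal rails. Then take the wooden cover with the bar handle, slide it over the jig until its hidden socket drops onto the locating pin with the press pad over the stack, and press it fully down against the springs onto the rails. Finish while the gripper is still holding the cover down: do not let go, and leave the jar, bottle and bowl where they are.

Things in the scene. Friction and masses are not known exactly. Their poses are not given: they have to be found in the camera images.
- jig: Pressing jig fixed to the table: wooden board 140 x 112 x 20 mm (x -48 to +92, y -56 to +56 mm in its frame) with two metal rails, a pin and a sprung platen. Origin: on its underside at table level, straight below the centre of the squared stack; z up.
- rail_corner (a point): Inner corner where the two aluminium rails meet, at the rail tops: x +35.5, y +35.5, z +47 mm in the jig's frame, same axes. Rails 10 mm thick, standing 27 mm above the board: one on the stack's +x side (runs from y -35.5 to +45.5), one on its +y side (x -40.5 to +35.5). The -x and -y sides are open. Blanks are squared against both inner faces.
- pin_tip (a point): Top of the jig's fixed steel locating pin, beyond the +x rail: at x +64, y 0, z +65 mm in the jig's frame, same axes. Pin 12 mm in diameter, 45 mm tall above the board, the last 4 mm tapering to 5 mm.
- platen (a joint): Travel in m of the sprung steel platen, 52 x 52 mm, under the blanks: 0 = up (its top at z 30 mm, 10 mm above the board), also when the cover just rests on the blanks; grows as it is pressed down. About 6 N start it, 10 N (weight of cover and blanks included) bring it to 0.008, where the cover meets the rails. It springs back if released.
- blank0_center (a point): Centre of the lowest of three equal loose plywood blanks, 70 x 70 x 5 mm, 25 g, stacked on the platen. Starts shifted 5 to 15 mm towards the jig's -x and towards its -y, a little twisted. Squared, it lies at x 0, y 0, z 32.5 mm in the jig's frame. x, y along its edges, z up.
- blank1_center (a point): Centre of the middle of three equal loose plywood blanks, 70 x 70 x 5 mm, 25 g, stacked on the platen. Starts shifted 5 to 15 mm towards the jig's -x and towards its -y, a little twisted. Squared, it lies at x 0, y 0, z 37.5 mm in the jig's frame. x, y along its edges, z up.
- blank2_center (a point): Centre of the top of three equal loose plywood blanks, 70 x 70 x 5 mm, 25 g, stacked on the platen. Starts shifted 5 to 15 mm towards the jig's -x and towards its -y, a little twisted. Squared, it lies at x 0, y 0, z 42.5 mm in the jig's frame. x, y along its edges, z up.
- cover_grip (a point): Centre of the bar handle on the loose wooden cover, 0.24 to 0.36 kg. Bar 70 (along x) x 16 (y) x 36 mm tall, standing on the plate; x points to the socket end, z up. Centre of mass within 10 mm of it along x. In place, axes agree with the jig's and this point is at jig x +14, y 0 and z 107 mm when on the pin's tip, 97 dropped on and resting on the blanks, 89 fully pressed.
- cover_pad (a point): Centre of the bottom of the press pad under the cover, 14 mm to -x of cover_grip and 52 mm below it; axes as cover_grip. Pad 56 x 56 x 10 mm; the cover starts upright, standing on it on the table. Above it the cover plate, 126 (x) x 84 x 24 mm, from x -42 to +84 mm of this point; top of the plate 18 mm below cover_grip. In place the pad lies on the top blank.
- cover_socket (a point): Centre of the mouth of the blind socket in the underside of the cover plate, unseen from above, near the end that reaches farther past the bar: 50 mm to +x of cover_grip and 42 mm below it; axes as cover_grip. Socket 16 mm in diameter, 20 mm deep, 2 mm chamfer.
- jar: Bystander: low amber jar with black cap, 48 mm across, 45 mm tall. Origin: centre of the underside.
- bottle: Bystander: amber bottle, 38 mm across, 100 mm tall. Origin: centre of the underside.
- bowl: Bystander: white bowl, 110 mm across, 45 mm tall. Origin: centre of the underside.
Mind the look-alikes: they are no part of the job. Leave any pink look-alike of the part that bears cover_grip alone.

How it is judged:
By the outcome, as a careful person would: the job done as asked, in the order asked, and still so for the second after the job is handed in, while the arm keeps its last pose, push and grip.
It also fails if it takes over 72 s, if anything falls off the work surface, if the arm or the gripper's body presses on something with over 40 N, if the wrist force passes 120 N, or if a joint passes its speed limit or range.

ROBOT

A 6-joint arm with a two-finger parallel gripper is mounted at the origin on the work surface. World frame = base frame: x ahead of the robot, y to its left, z up, the work surface at z = 0. Lengths are in m, angles in rad, forces in N, time in s.
With the tool pointing down it reaches from about 0.275 to 0.825 m from the base axis. Payload 4.9 kg.
Tool frame: the origin (TCP) lies midway between the tips of the shut fingers; the grasp point (between the pads) lies 19 mm behind it; z points along the fingers, y is the line along which they close (so a half turn about z gives the same grasp; the last joint's range is limited). The gripper opens to 85 mm and grips with 20 to 120 N. Pads are 22 mm wide; open, the fingers measure 114 mm over their backs; the gripper's body (76 mm by 85 mm) begins 54 mm behind the grasp point. The pads swing forward as they close: fully open they stand 13 mm farther back than shut.
Start: joints at [-1.393, 0.326, -0.193, 1.052, 0, 1.437], TCP at [0.169, -0.523, 0.231] pointing down, gripper open.
Joint ranges: [-2.65, 2.65], [-0.97, 1.79], [-1.3, 1.35], [-1.93, 2.1], [-1.47, 1.37], [-3.14, 3.14]. Speed limits (rad/s): [2.57, 2.57, 3.14, 3.14, 3.14, 3.14].

INTERFACE

Orientations are given as a unit quaternion [x, y, z, w].
In Python, from workcell import robot, eyes gives the robot as it stands. The module is installed in compiled form; this text tells all that it offers.
- The arm moves only by the tool carry_out, never from a script. Its argument "rows" is text: rows parted by semicolons, each of 7 numbers parted by spaces: the shift along the tool's x, y, z in m, then the turn, a rotation vector about the tool's x, y, z in degrees, then the closure, from -1 (fully open) to 1 (shut), so that 0 is half open. A call has exactly 5 rows; each row is the pose to reach, as a shift and turn from the pose commanded when the call began, along the tool's axes at that moment; what a row does not reach only later rows make up. A row lasts 1/12 s, in which the tool goes at most 41.7 mm and 7.16 degrees, less where a joint would pass 70% of its speed; a pose out of reach is approached as far as the arm can. A call with a gripper value outside its range is refused whole. The fingers move at their own pace and stop on an object; "force" is the grip in N (left out, the last holds). Time passes only in rows, so rows that repeat a pose let the fingers close, or fill a call up. It gives the time, the measured TCP pose, the force, the opening and the grip force at its end, in the units of the state.
- robot.read_state(): the state, without advancing time (a new reading comes with each control period).
- eyes.capture(name): name is "scene" or "top" or "wrist"; returns the picture (400x640x3 uint8, red, green, blue); there is no depth.
- eyes.calibration(name): a dict with "intrinsics" (3x3 intrinsics, pixels), "R" (3x3) and "t" (3): a world point X has camera coordinates R X + t; the wrist camera has in their place "mount" (4x4, takes a point from camera to tool coordinates, whose origin is the TCP and whose axes are the flange's). Camera axes: x right, y down, z forward; pixel columns grow to the right and rows downward; lengths in m; the calibration is good to about 2 mm. A picture is of the moment at which its call begins: read the wrist's pose just before it. calibration takes no time and is no camera call.
- robot.job_done(): hands the job in; it is judged then, once.
Trained networks look in the newest picture that a camera, given by its name, has taken for a name from the list of things; names that differ only in an ending like _2 or _b are one class to them, and where a whole thing is asked for, a point or a joint stands for the part that bears it (a point fixed in the world has none). Each returns a list of dicts, best first, with "score" (0 to 1); they miss things now and then, are a little off and sometimes report something else, mostly with a low value. They report only what shows in the picture. A call takes as long as a camera call. They do not tell look-alikes from the thing itself.
- eyes.masks_of(camera, query): "region" (400x640 bool, what is visible of it) and "extent" ([left, top, right, bottom] in pixels, round what is visible of it).
The state is a dict: "time": time; "joint_pos": joint angles; "qd": joint speeds; "joint_efforts": joint torques, N m; "tcp_pos": TCP position; "ee_rot": TCP orientation; "wrist_force": force on the tool from outside, world axes, zero at the start; "moment": the same for the moment, N m; "gripper_width": finger opening in m; "grasp_force": force on a finger pad.
Only numpy, scipy, OpenCV 4.12 (cv2) and the standard library are available. Lean on these libraries where they do the work, as an engineer would, in place of code of your own. Each camera call takes 0.05 s, during which the arm holds its last target. There are 200 camera calls.

## Working session

There is one attempt and no reset: what is moved stays moved. The work goes in short steps, Python scripts to look and compute and a tool call to move; the robot and the scene stay as the last step left them, time stands still between calls to the robot, and variables do not carry over. Pictures are saved under pics/ and viewed, at most 10 in all, crops included, and the job is handed in when it is done.

Besides the shell and the picture viewer there is one more tool, called as name(argument=value, ...) on one line, values as JSON. carry_out: Moves the arm, as the interface text tells. Its arguments: {"type":"object","properties":{"rows":{"type":"string"},"force":{"type":"number"}},"required":["rows"]}

```bash
mkdir -p pics
cat > h.py <<'E'
import numpy as np, cv2
from scipy.spatial.transform import Rotation as Ro
from workcell import robot, eyes
def snap(c,name=None,crop=None,s=1):
    im=eyes.capture(c)
    if name:
        o=im[:,:,::-1]
        if crop: o=o[crop[1]:crop[3],crop[0]:crop[2]]
        cv2.imwrite('pics/'+name+'.png',cv2.resize(o,None,fx=s,fy=s,interpolation=cv2.INTER_CUBIC))
    return im
def cam(c,st=None):
    k=eyes.calibration(c); K=np.array(k['intrinsics'])
    if 'R' in k: return K,np.array(k['R']),np.array(k['t'])
    st=st or robot.read_state()
    M=np.array(k['mount']); T=np.eye(4); T[:3,:3]=Ro.from_quat(st['ee_rot']).as_matrix(); T[:3,3]=st['tcp_pos']
    W=np.linalg.inv(T@M); return K,W[:3,:3],W[:3,3]
def proj(c,X,st=None):
    K,R,t=cam(c,st); p=(np.atleast_2d(X)@R.T+t)@K.T; return p[:,:2]/p[:,2:]
def back(c,uv,z,st=None):
    K,R,t=cam(c,st); uv=np.atleast_2d(uv).astype(float)
    d=np.c_[uv,np.ones(len(uv))]@np.linalg.inv(K).T@R; o=-R.T@t
    z=np.broadcast_to(z,(len(uv),)); return o+d*((z-o[2])/d[:,2])[:,None]
E
python3 - <<'E'
from h import *
a=snap('scene'); b=snap('top')
cv2.imwrite('pics/a.png',np.vstack([b])[:,:,::-1]); cv2.imwrite('pics/s.png',a[:,:,::-1])
for c in ('top','scene'):
  K,R,t=cam(c); print(c,np.round(-R.T@t,3),np.round(R,2).tolist(),K[0,0])
for q in ('jig','cover_grip','blank2_center','jar','bottle','bowl','platen'):
  for d in eyes.masks_of('top',q)[:3]: print(q,round(d['score'],2),d['extent'],d['region'].sum())
st=robot.read_state(); print(st)
E
```

```text
top [0.378 0.009 1.127] [[0.01, -1.0, -0.02], [-0.99, -0.01, -0.14], [0.14, 0.02, -0.99]] 391.13727077375034
scene [0.962 0.715 0.716] [[-0.86, 0.51, 0.02], [0.3, 0.54, -0.79], [-0.41, -0.67, -0.61]] 372.1878843783956
jig 0.96 [235.3, 175.5, 283.7, 232.5] 1207
cover_grip 0.97 [440.3, 162.2, 492.0, 217.8] 1446
cover_grip 0.64 [385.4, 174.5, 421.9, 224.2] 1375
blank2_center 0.95 [249.4, 198.1, 278.9, 226.6] 631
jar 0.8 [315.4, 241.0, 333.3, 258.9] 220
bottle 0.75 [315.1, 104.6, 328.1, 122.9] 209
bowl 0.93 [146.4, 220.2, 190.0, 258.9] 1204
{'time': 0.45, 'joint_pos': array([-1.39323242e+00,  3.26301536e-01, -1.92665085e-01,  1.05200667e+00,
       -3.58816932e-05,  1.43660630e+00]), 'qd': array([ 1.15781072e-03, -2.05308601e-04, -5.44287234e-04, -4.07230616e-05,
       -3.59710585e-04,  2.06520686e-03]), 'joint_efforts': array([ 1.57283193e-05, -4.42907131e+01,  2.62470603e+01,  3.92639471e-03,
       -8.37216726e-05, -9.85546279e-06]), 'tcp_pos': array([ 0.16870087, -0.5234561 ,  0.23120074]), 'ee_rot': array([ 9.87875760e-01,  1.55246494e-01, -1.98554191e-05, -8.80738984e-05]), 'wrist_force': array([-0.68776045,  0.07267592, -0.06471471]), 'moment': array([ 0.04037309,  0.01058005, -0.00416695]), 'grasp_force': 0.0, 'gripper_width': 0.08540238113416697}
```

View pics/a.png

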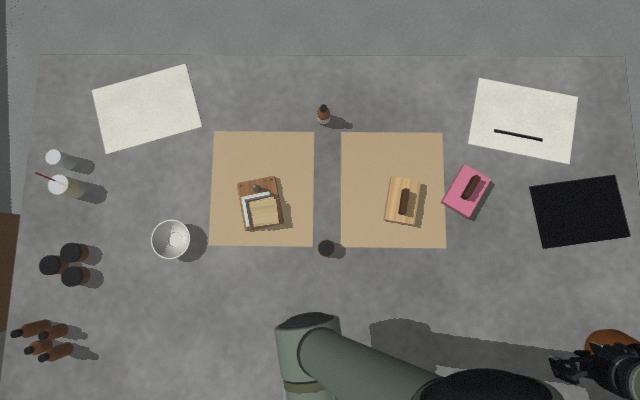

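View pics/s.png

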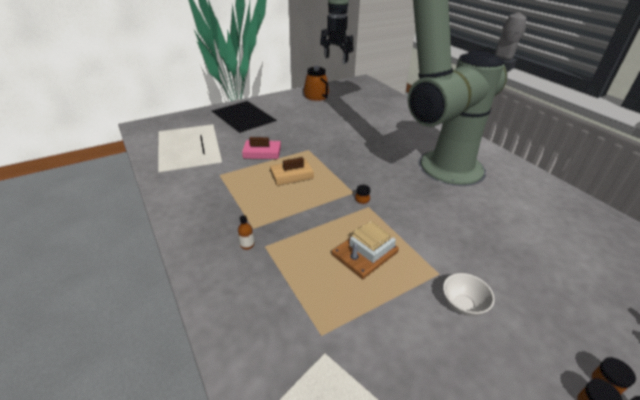

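The top view shows the cover candidates: the wooden one with a dark bar at (403,200) and the pink look-alike at (468,192). The bare wood one fits the description. The jig is at (262,203), with its pin at (258,187). Rails are on its top and left sides.

Run:
```python
from h import *
im=cv2.imread('pics/a.png')
a=cv2.resize(im[165:240,225:295],None,fx=5.6,fy=5.6,interpolation=cv2.INTER_CUBIC)
b=cv2.resize(im[165:240,370:440],None,fx=5.6,fy=5.6,interpolation=cv2.INTER_CUBIC)
cv2.imwrite('pics/c.png',np.hstack([a,b]))
for n,p,z in (('pin',(258,187),.065),('cover plate c',(403,200),.034),('bar',(404.5,201),.07),('bl',(264,212),.045),('jar',(326,248),.04),('bottle',(322,113),.09),('bowl',(170,240),.045)):
  print(n,back('top',p,z).round(3))
d=eyes.masks_of('top','cover_grip')
for e in d:
  c,s,a=cv2.minAreaRect(np.argwhere(e['region'])[:,::-1].astype(np.float32)); print(c,s,a)
```

```text
pin [[0.551 0.19  0.065]]
cover plate c [[ 0.523 -0.214  0.034]]
bar [[ 0.516 -0.21   0.07 ]]
bl [[0.484 0.175 0.045]]
jar [[0.387 0.001 0.04 ]]
bottle [[0.756 0.016 0.09 ]]
bowl [[0.403 0.433 0.045]]
(465.4003601074219, 190.7935333251953) (32.625831604003906, 46.45918273925781) 29.538782119750977
(402.09991455078125, 200.0806121826172) (31.30509376525879, 45.28569793701172) 9.162346839904785
```

View pics/c.png

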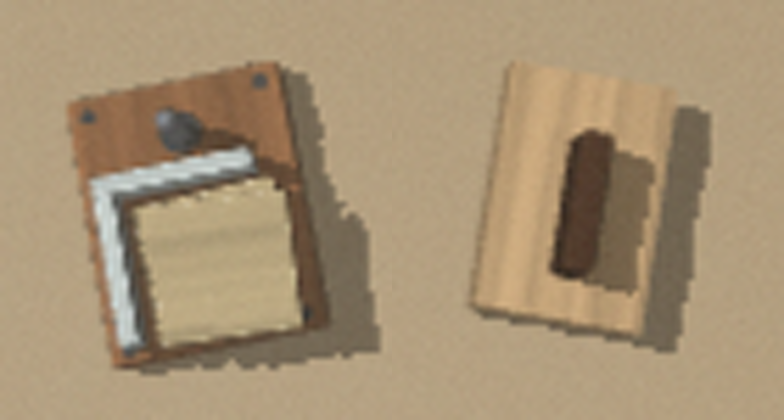

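The close crop confirms the choice. In it the wooden cover's bar sits at about (583,205), nearer the lower plate edge, so the socket end points up (world +x). The jig's pin is at crop (180,130), the rails' corner at (100,185), and the stack is off towards the lower right.

```bash
cat >> h.py <<'E'
def plan(pos,yaw,maxd=.205,maxa=35,ref=None):
    """Print the calls' end shifts to reach TCP pos with tool x at yaw deg, pointing down; from ref=(pos,yaw) or measured"""
    if ref is None:
        s=robot.read_state(); p=np.array(s['tcp_pos']); R=Ro.from_quat(s['ee_rot'])
        x=R.as_matrix()[:,0]; y0=np.degrees(np.arctan2(x[1],x[0]))
    else: p,y0=np.array(ref[0],float),ref[1]; 
    pos=np.array(pos,float); dy=(yaw-y0+180)%360-180
    n=int(max(np.ceil(np.linalg.norm(pos-p)/maxd),np.ceil(abs(dy)/maxa),1))
    for i in range(n):
        a=np.radians(y0+dy*i/n); d=(pos-p)/n
        print('  call',i,'shift mm',np.round([1e3*(d[0]*np.cos(a)+d[1]*np.sin(a)),1e3*(d[0]*np.sin(a)-d[1]*np.cos(a)),-1e3*d[2]],1),'turn z',round(-dy/n,2))
E
python3 - <<'E'
from h import *
print(np.round(eyes.calibration('wrist')['mount'],3),eyes.calibration('wrist')['intrinsics'])
plan((.44,.16,.25),100.5)
E
```

```text
[[ 0.    -0.945 -0.328  0.084]
 [ 1.     0.001 -0.001 -0.   ]
 [ 0.001 -0.328  0.945 -0.143]
 [ 0.     0.     0.     1.   ]] [[287.14183211   0.         317.02730806]
 [  0.         287.14183211 200.20031697]
 [  0.           0.           1.        ]]
  call 0 shift mm [ 117.  -141.8   -4.7] turn z -20.66
  call 1 shift mm [159.5 -91.4  -4.7] turn z -20.66
  call 2 shift mm [181.5 -29.3  -4.7] turn z -20.66
  call 3 shift mm [180.2  36.6  -4.7] turn z -20.66
```

Run:
```python
from h import *
plan((.495,.13,.17),100.5,maxd=.195)
```

```text
call 0 shift mm [ 127.7 -130.5   15.3] turn z -20.66
  call 1 shift mm [165.6 -77.   15.3] turn z -20.66
  call 2 shift mm [182.1 -13.7  15.3] turn z -20.66
  call 3 shift mm [175.2  51.5  15.3] turn z -20.66
```

carry_out(rows="0.026 -0.026 0.003 0 0 -4.1 -1;0.051 -0.052 0.006 0 0 -8.3 -1;0.077 -0.078 0.009 0 0 -12.4 -1;0.102 -0.104 0.012 0 0 -16.5 -1;0.128 -0.130 0.015 0 0 -20.6 -1")

```text
time: 0.92
tcp_pos: [0.251, -0.3591, 0.2162]
ee_rot: [0.944, 0.331, 0.0, 0.0]
wrist_force: [0.6, 0.3, 0.9]
gripper_width: 0.0853
grasp_force: 0.0
```

carry_out(rows="0.033 -0.015 0.003 0 0 -4.1 0;0.066 -0.031 0.006 0 0 -8.3 0;0.100 -0.046 0.009 0 0 -12.4 0.3;0.133 -0.062 0.012 0 0 -16.5 0.3;0.166 -0.077 0.015 0 0 -20.6 0.3")

```text
time: 1.33
tcp_pos: [0.3332, -0.1953, 0.2014]
ee_rot: [0.869, 0.494, 0.0, 0.0]
wrist_force: [0.8, -0.2, 0.2]
gripper_width: 0.03
grasp_force: 0.0
```

carry_out(rows="0.036 -0.003 0.003 0 0 -4.1 0.3;0.073 -0.006 0.006 0 0 -8.3 0.3;0.109 -0.008 0.009 0 0 -12.4 0.3;0.146 -0.011 0.012 0 0 -16.5 0.3;0.182 -0.014 0.015 0 0 -20.6 0.3")

```text
time: 1.75
tcp_pos: [0.4151, -0.0318, 0.1865]
ee_rot: [0.767, 0.642, 0.0, 0.0]
wrist_force: [1.0, -0.8, 0.4]
gripper_width: 0.0298
grasp_force: 0.0
```

carry_out(rows="0.035 0.010 0.003 0 0 -4.1 0.3;0.070 0.020 0.006 0 0 -8.3 0.3;0.105 0.030 0.009 0 0 -12.4 0.3;0.140 0.041 0.012 0 0 -16.5 0.3;0.175 0.051 0.015 0 0 -20.6 0.3")

```text
time: 2.17
tcp_pos: [0.4966, 0.1313, 0.1713]
ee_rot: [0.639, 0.769, 0.0, 0.0]
wrist_force: [0.4, -0.6, 1.3]
gripper_width: 0.0297
grasp_force: 0.0
```

Run:
```python
from h import *
st=robot.read_state(); print({k:np.round(st[k],3) for k in ('time','tcp_pos','ee_rot','gripper_width','joint_pos')})
im=snap('wrist','w1')
st=robot.read_state()
for q in ('jig','blank2_center'):
  for d in eyes.masks_of('wrist',q)[:2]:
    c=cv2.minAreaRect(np.argwhere(d['region'])[:,::-1].astype(np.float32)); print(q,d['score'],d['extent'],cv2.boxPoints(c).round(1).tolist(),c[2])
O=np.array([.488,.178,0]); a=np.radians(10.5); X=np.array([np.cos(a),np.sin(a),0])
Y=np.array([-X[1],X[0],0])
for n,p in (('pin',(64,0,65)),('corner',(35.5,35.5,47)),('xrail end',(35.5,-35.5,47)),('yrail end',(-40.5,35.5,47))):
  print(n,proj('wrist',O+(X*p[0]+Y*p[1]+np.array([0,0,p[2]]))/1e3,st).round(1))
```

```text
{'time': np.float64(2.167), 'tcp_pos': array([0.497, 0.131, 0.171]), 'ee_rot': array([0.639, 0.769, 0.   , 0.   ]), 'gripper_width': np.float64(0.03), 'joint_pos': array([ 0.115,  0.31 , -0.38 ,  0.88 , -0.   ,  1.503])}
blank2_center 0.69 [273.7, 103.6, 347.9, 186.4] [[269.3999938964844, 182.89999389648438], [272.1000061035156, 105.4000015258789], [350.0, 108.19999694824219], [347.29998779296875, 185.60000610351562]] 2.009553909301758
pin [[387.5 152.7]]
corner [[354.1 109.2]]
xrail end [[350.5 186. ]]
yrail end [[268.6 108.5]]
```

View pics/w1.png

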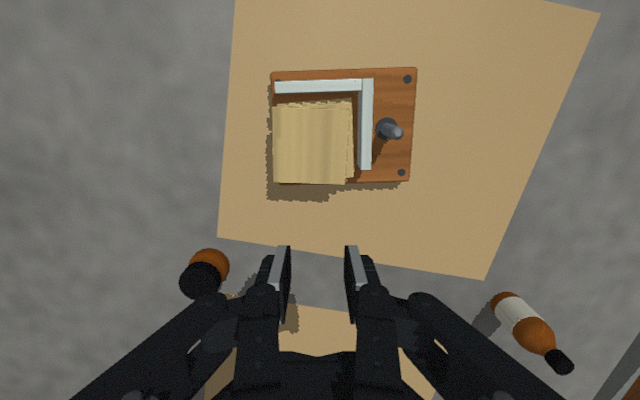

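The jig shows clearly: rail outer corner at (374,79), rail ends at (275,81) and (371,169), board corners at (271,72), (416,67) and (410,181), pin tip at about (397,131). The stack runs from (273,103) to (354,185). Next I fit the jig pose to these points.

```bash
cat >> h.py <<'E'
from scipy.optimize import least_squares
def J2W(q,p):
    a=q[2]; c,s=np.cos(a),np.sin(a); p=np.atleast_2d(p)/1e3
    return np.c_[q[0]+c*p[:,0]-s*p[:,1],q[1]+s*p[:,0]+c*p[:,1],p[:,2]]
def fit(c,P,UV,st,q0):
    UV=np.array(UV,float); f=lambda q:(proj(c,J2W(q,P),st)-UV).ravel()
    r=least_squares(f,q0,loss='soft_l1'); return r.x,f(r.x).reshape(-1,2).round(1).tolist()
E
python3 - <<'E'
from h import *
st=robot.read_state()
P=[(-40.5,45.5,47),(45.5,45.5,47),(45.5,-35.5,47),(-48,56,20),(92,56,20),(92,-56,20),(64,0,65)]
UV=[(275,81),(374,79),(371,169.5),(271,72),(416,67),(410,181),(398,131)]
q,r=fit('wrist',np.array(P,float),UV,st,[.488,.178,.18]); print(q,np.degrees(q[2]),r)
# top camera check
im=cv2.imread('pics/a.png')
U=[(225+180/5.6-0.5*0,165+113/5.6)]
P2=[(-48,56,20),(92,56,20),(92,-56,20),(-48,-56,20)]
V2=np.array([(118,365),(70,103),(278,65),(327,325)])/5.6+[225,165]
P2=[(-48,56,20),(92,56,20),(92,-56,20)]
print(fit('top',np.array(P2,float),V2[:3],None,q))
# blank top corners
for uv in ((354,100),(354,184),(273,182),(274,103)):
  w=back('wrist',uv,.045,st)[0]; d=w[:2]-q[:2]; c,s=np.cos(q[2]),np.sin(q[2]); print('blank',1e3*(c*d[0]+s*d[1]),1e3*(-s*d[0]+c*d[1]))
Y=np.degrees(q[2]); 
s=J2W(q,(-8,-75,0))[0]; print('start',s)
plan((s[0],s[1],.06),Y+90);
E
```

```text
[0.4898566  0.18757266 0.21599487] 12.375594581375035 [[-1.0, 0.3], [0.1, -1.2], [0.3, 0.7], [-1.8, -0.6], [3.0, -1.0], [0.2, 0.9], [0.1, 2.4]]
(array([0.49036341, 0.18403051, 0.21507551]), [[-0.3, 0.9], [-0.3, -0.0], [0.7, -1.0]])
blank 28.706051979147414 28.037947395244828
blank 29.419751904686063 -49.16793463148711
blank -49.16672678792734 -44.59348885245369
blank -42.2620838723555 27.849272578935583
start [0.49811643 0.11260084 0.        ]
  call 0 shift mm [-18.8  -1.8 110.9] turn z -1.9
```

carry_out(rows="-0.008 -0.001 0.035 0 0 -1.9 0.3;-0.019 -0.002 0.070 0 0 -1.9 0.3;-0.019 -0.002 0.105 0 0 -1.9 0.3;-0.019 -0.002 0.135 0 0 -1.9 0.3;-0.019 -0.002 0.148 0 0 -1.9 0.3")

```text
time: 2.73
tcp_pos: [0.4941, 0.1086, 0.02]
ee_rot: [0.629, 0.777, -0.002, -0.002]
wrist_force: [-1.4, -0.0, -0.8]
gripper_width: 0.0302
grasp_force: 0.0
```

carry_out(rows="0.003 0 0 0 0 0 0.3;0.006 0 0 0 0 0 0.3;0.009 0 0 0 0 0 0.3;0.012 0 0 0 0 0 0.3;0.015 0 0 0 0 0 0.3")

```text
time: 3.15
tcp_pos: [0.4953, 0.1254, 0.0248]
ee_rot: [0.628, 0.778, 0.001, 0.001]
wrist_force: [0.3, 0.4, 0.5]
gripper_width: 0.0295
grasp_force: 0.0
```

Run:
```python
from h import *
st=robot.read_state(); print(st['time'],st['tcp_pos'],st['wrist_force'])
im=snap('wrist','w2',(200,60,520,320),2.4)
```

```text
3.15 [0.49530287 0.12540634 0.02477998] [0.2877793  0.40205768 0.45777952]
```

View pics/w2.png

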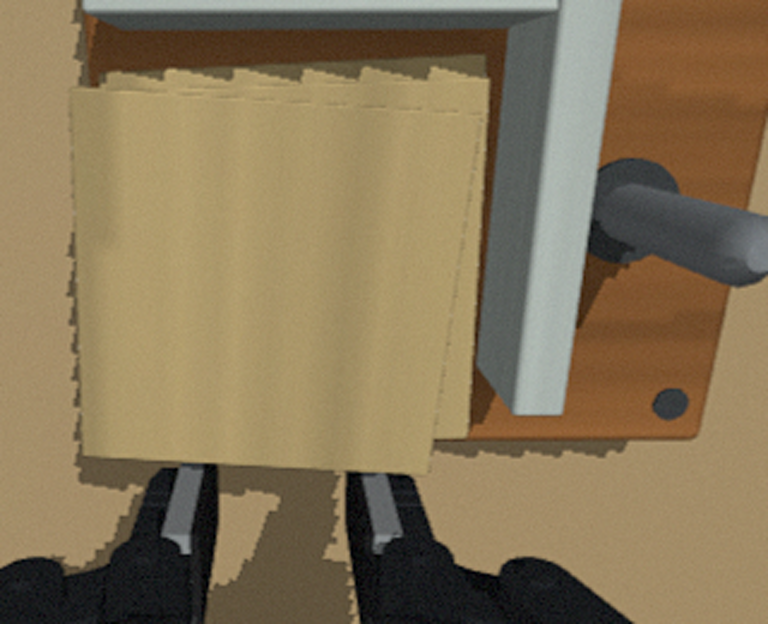

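The wide-set fingertips stand just short of the stack's -y edge at crop row 465. The stack's far edges are still clear of both rails. I'll push it gently.

carry_out(rows="0.0025 0 0 0 0 0 0.3;0.005 0 0 0 0 0 0.3;0.0075 0 0 0 0 0 0.3;0.010 0 0 0 0 0 0.3;0.012 0 0 0 0 0 0.3")

```text
time: 3.62
tcp_pos: [0.4916, 0.1369, 0.0233]
ee_rot: [0.628, 0.778, -0.0, 0.0]
wrist_force: [-0.1, -0.3, 0.0]
gripper_width: 0.03
grasp_force: 0.4
```

carry_out(rows="0.001 0 0 0 0 0 0.3;0.002 0 0 0 0 0 0.3;0.003 0 0 0 0 0 0.3;0.003 0 0 0 0 0 0.3;0.003 0 0 0 0 0 0.3")

```text
time: 4.03
tcp_pos: [0.491, 0.1397, 0.0233]
ee_rot: [0.628, 0.778, 0.0, -0.0]
wrist_force: [0.6, -0.1, 0.7]
gripper_width: 0.03
grasp_force: 0.2
```

carry_out(rows="0.0005 0 0 0 0 0 0.3;0.001 0 0 0 0 0 0.3;0.0015 0 0 0 0 0 0.3;0.0015 0 0 0 0 0 0.3;0.0015 0 0 0 0 0 0.3")

```text
time: 4.45
tcp_pos: [0.4908, 0.1407, 0.0233]
ee_rot: [0.628, 0.778, -0.0, 0.0]
wrist_force: [0.5, -4.2, 0.5]
gripper_width: 0.0298
grasp_force: 2.0
```

carry_out(rows="0.0005 0 0 0 0 0 0.3;0.001 0 0 0 0 0 0.3;0.0015 0 0 0 0 0 0.3;0.0015 0 0 0 0 0 0.3;0.0015 0 0 0 0 0 0.3")

```text
time: 4.87
tcp_pos: [0.4912, 0.1412, 0.0234]
ee_rot: [0.629, 0.778, -0.001, 0.002]
wrist_force: [3.1, -7.3, -0.5]
gripper_width: 0.0298
grasp_force: 3.9
```

Run:
```python
from h import *
st=robot.read_state(); print(st['time'],st['tcp_pos'],st['wrist_force'])
im=snap('wrist','w3',(200,60,520,320),2.4)
```

```text
4.8667 [0.49123669 0.14115256 0.02342768] [ 3.12777288 -7.33461194 -0.49603892]
```

View pics/w3.png

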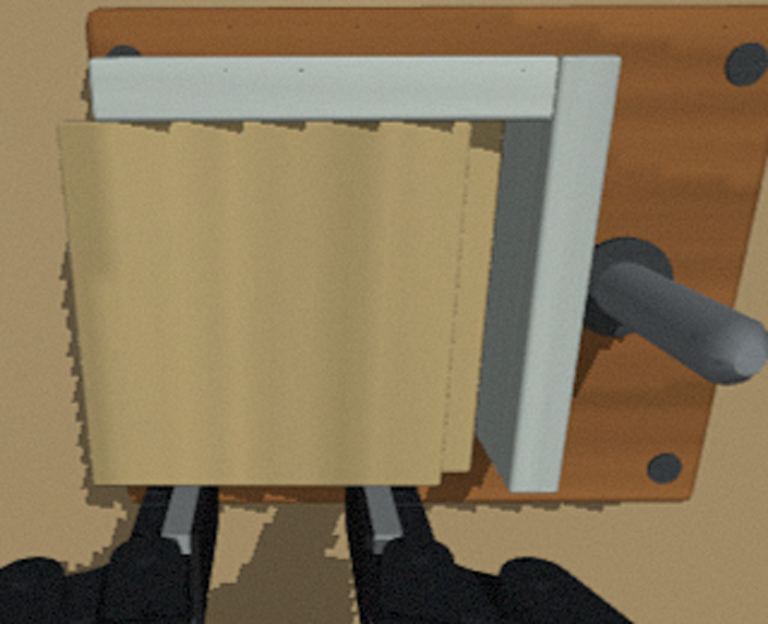

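The stack's +y edge now lies along the +y rail (crop row 120) with the twist gone. What remains is a gap at the +x rail. I'll go round to the -x side.

Run:
```python
from h import *
q=[.4899,.1865,np.radians(12.4)]
a=J2W(q,(-8.4,-80,93))[0]; b=J2W(q,(-82,-2,93))[0]; print(a,b)
plan(b,192.4,ref=(a,102.4),maxa=31)
print(np.degrees(2*np.arctan2(.778,.629)))
```

```text
[0.49887478 0.10656244 0.093     ] [0.41024234 0.16693836 0.093     ]
  call 0 shift mm [ 26.  -24.5  -0. ] turn z -30.0
  call 1 shift mm [34.8 -8.2 -0. ] turn z -30.0
  call 2 shift mm [34.2 10.2 -0. ] turn z -30.0
102.090079402193
```

carry_out(rows="-0.015 0 0 0 0 0 0.3;-0.035 0 -0.005 0 0 0 0.3;-0.035 0 -0.035 0 0 0 0.3;-0.035 0 -0.070 0 0 0 0.3;-0.035 0 -0.070 0 0 0 0.3")

```text
time: 5.33
tcp_pos: [0.5012, 0.1093, 0.0984]
ee_rot: [0.628, 0.778, 0.004, 0.002]
wrist_force: [1.4, 0.8, 0.0]
gripper_width: 0.0296
grasp_force: 0.0
```

carry_out(rows="0.005 -0.005 0 0 0 -6 0.3;0.010 -0.010 0 0 0 -12 0.3;0.016 -0.015 0 0 0 -18 0.3;0.021 -0.020 0 0 0 -24 0.3;0.026 -0.0245 0 0 0 -30 0.3")

```text
time: 5.75
tcp_pos: [0.4673, 0.1297, 0.093]
ee_rot: [0.403, 0.915, 0.001, -0.001]
wrist_force: [-0.4, 0.0, 0.0]
gripper_width: 0.0297
grasp_force: 0.0
```

carry_out(rows="0.007 -0.002 0 0 0 -6 0.3;0.014 -0.003 0 0 0 -12 0.3;0.021 -0.005 0 0 0 -18 0.3;0.028 -0.007 0 0 0 -24 0.3;0.035 -0.008 0 0 0 -30 0.3")

```text
time: 6.17
tcp_pos: [0.4378, 0.1502, 0.0929]
ee_rot: [0.152, 0.988, 0.001, -0.001]
wrist_force: [-0.6, 1.0, -0.9]
gripper_width: 0.0296
grasp_force: 0.0
```

carry_out(rows="0.007 0.002 0 0 0 -6 0.3;0.014 0.004 0 0 0 -12 0.3;0.021 0.006 0 0 0 -18 0.3;0.028 0.008 0 0 0 -24 0.3;0.034 0.010 0 0 0 -30 0.3")

```text
time: 6.58
tcp_pos: [0.4085, 0.1702, 0.093]
ee_rot: [-0.109, 0.994, 0.001, -0.0]
wrist_force: [0.3, 0.2, 0.1]
gripper_width: 0.03
grasp_force: 0.0
```

Run:
```python
from h import *
q=[.4899,.1865,np.radians(12.4)]
b=J2W(q,(-77,-2,23.3))[0]
st=robot.read_state(); print(st['time'],st['tcp_pos'],st['joint_pos'])
plan(b,192.3)
```

```text
6.5833 [0.40847276 0.17018744 0.09298947] [ 0.22609654  0.28808551 -0.65421093  0.62921883  0.00226135  0.00778893]
  call 0 shift mm [-6.  -3.6 69.7] turn z 0.21
```

carry_out(rows="-0.002 -0.002 0.020 0 0 0.2 0.3;-0.006 -0.0035 0.040 0 0 0.2 0.3;-0.006 -0.0035 0.060 0 0 0.2 0.3;-0.006 -0.0035 0.068 0 0 0.2 0.3;-0.006 -0.0035 0.0697 0 0 0.2 0.3")

```text
time: 7.0
tcp_pos: [0.4142, 0.1671, 0.022]
ee_rot: [-0.104, 0.995, 0.0, -0.002]
wrist_force: [-1.2, -0.9, -0.1]
gripper_width: 0.03
grasp_force: 0.0
```

carry_out(rows="-0.004 0 0 0 0 0 0.3;-0.008 0 0 0 0 0 0.3;-0.011 0 0 0 0 0 0.3;-0.014 0 0 0 0 0 0.3;-0.016 0 0 0 0 0 0.3")

```text
time: 7.42
tcp_pos: [0.4331, 0.1706, 0.0243]
ee_rot: [-0.104, 0.995, 0.0, 0.001]
wrist_force: [0.6, -0.5, 0.2]
gripper_width: 0.03
grasp_force: 0.0
```

carry_out(rows="-0.0025 0 0 0 0 0 0.3;-0.005 0 0 0 0 0 0.3;-0.0075 0 0 0 0 0 0.3;-0.010 0 0 0 0 0 0.3;-0.012 0 0 0 0 0 0.3")

```text
time: 7.83
tcp_pos: [0.4437, 0.1728, 0.0236]
ee_rot: [-0.104, 0.995, 0.0, -0.0]
wrist_force: [-1.4, -0.6, 0.2]
gripper_width: 0.0298
grasp_force: 0.4
```

carry_out(rows="-0.0007 0 0 0 0 0 0.3;-0.0015 0 0 0 0 0 0.3;-0.002 0 0 0 0 0 0.3;-0.002 0 0 0 0 0 0.3;-0.002 0 0 0 0 0 0.3")

```text
time: 8.25
tcp_pos: [0.4455, 0.1732, 0.0235]
ee_rot: [-0.104, 0.995, -0.0, -0.0]
wrist_force: [-0.2, 0.5, -0.3]
gripper_width: 0.0297
grasp_force: 0.1
```

carry_out(rows="-0.0005 0 0 0 0 0 0.3;-0.001 0 0 0 0 0 0.3;-0.0015 0 0 0 0 0 0.3;-0.0015 0 0 0 0 0 0.3;-0.0015 0 0 0 0 0 0.3")

```text
time: 8.67
tcp_pos: [0.4471, 0.1735, 0.0236]
ee_rot: [-0.104, 0.995, 0.0, 0.0]
wrist_force: [-0.7, 0.0, -0.5]
gripper_width: 0.0301
grasp_force: 0.1
```

carry_out(rows="-0.0005 0 0 0 0 0 0.3;-0.001 0 0 0 0 0 0.3;-0.0015 0 0 0 0 0 0.3;-0.0015 0 0 0 0 0 0.3;-0.0015 0 0 0 0 0 0.3")

```text
time: 9.08
tcp_pos: [0.4472, 0.1735, 0.0234]
ee_rot: [-0.104, 0.995, -0.0, -0.001]
wrist_force: [-4.2, -1.2, 4.0]
gripper_width: 0.0297
grasp_force: 2.6
```

Contact is firm. One more millimetre, then I'll back off, rise and look.

carry_out(rows="-0.001 0 0 0 0 0 0.3;-0.001 0 0 0 0 0 0.3;0.010 0 0 0 0 0 0.3;0.025 0 0 0 0 0 0.3;0.030 0 -0.010 0 0 0 0.3")

```text
time: 9.5
tcp_pos: [0.4167, 0.1671, 0.0325]
ee_rot: [-0.104, 0.995, -0.0, -0.002]
wrist_force: [-1.4, 0.0, -0.3]
gripper_width: 0.0297
grasp_force: 0.0
```

carry_out(rows="0 0 -0.035 0 0 0 -0.2;0 0 -0.07 0 0 0 -0.2;0 0 -0.095 0 0 0 -0.2;0 0 -0.10 0 0 0 -0.2;0 0 -0.1 0 0 0 -0.2")

```text
time: 9.92
tcp_pos: [0.4219, 0.1682, 0.1364]
ee_rot: [-0.104, 0.995, 0.0, 0.003]
wrist_force: [0.0, -0.0, 0.1]
gripper_width: 0.0511
grasp_force: 0.0
```

Run:
```python
from h import *
st=robot.read_state(); print(st['time'],st['tcp_pos'],st['wrist_force'],st['gripper_width'])
im=snap('wrist','w4',(200,0,520,260),2.4)
P=np.array([(-40.5,45.5,47),(45.5,45.5,47),(45.5,-35.5,47),(35.5,-35.5,47),(35.5,35.5,47),(-40.5,35.5,47),(64,0,65),(-35,-35,45),(35,-35,45),(-35,35,45),(92,56,20),(92,-56,20)],float)
uv=proj('wrist',J2W([.4899,.1865,np.radians(12.4)],P),st); print(((uv-[200,0])*2.4).round(0).tolist())
```

```text
9.9167 [0.42193403 0.1682488  0.13644912] [ 0.04635184 -0.01327059  0.13309844] 0.05112147874959544
[[411.0, 566.0], [399.0, 753.0], [204.0, 754.0], [203.0, 734.0], [376.0, 733.0], [384.0, 566.0], [290.0, 823.0], [197.0, 578.0], [205.0, 730.0], [381.0, 577.0], [407.0, 792.0], [171.0, 793.0]]
```

View pics/w4.png

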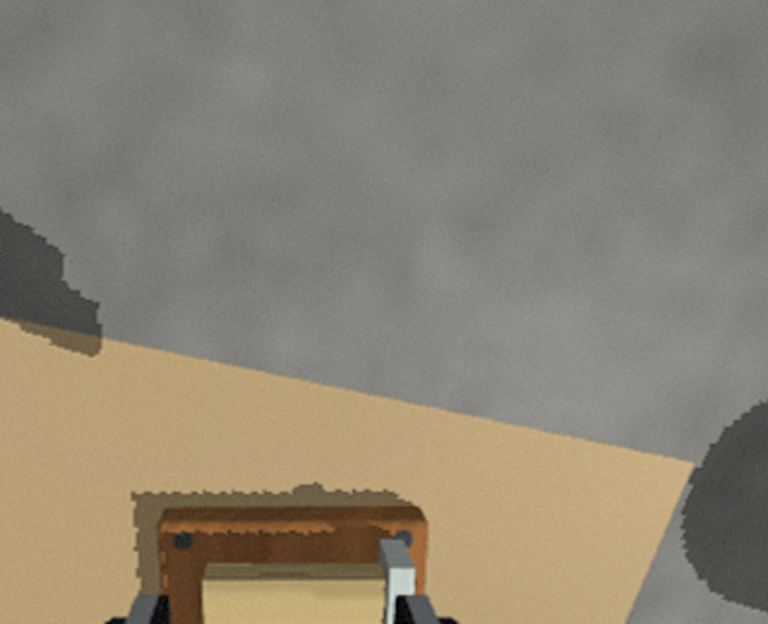

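This view is cut off: the camera looks outward here and only the stack's -x edge shows. I'll shift past the jig to see all of it.

carry_out(rows="-0.025 0 -0.01 0 0 0 -0.2;-0.05 0 -0.02 0 0 0 -0.2;-0.075 0 -0.03 0 0 0 -0.2;-0.1 0 -0.03 0 0 0 -0.2;-0.11 0 -0.03 0 0 0 -0.2")

```text
time: 10.38
tcp_pos: [0.5298, 0.1908, 0.1626]
ee_rot: [-0.104, 0.995, 0.0, 0.001]
wrist_force: [0.1, -0.3, 0.4]
gripper_width: 0.051
grasp_force: 0.0
```

carry_out(rows="0 0 0 0 0 0 -0.2;0 0 0 0 0 0 -0.2;0 0 0 0 0 0 -0.2;0 0 0 0 0 0 -0.2;0 0 0 0 0 0 -0.2")

```text
time: 10.8
tcp_pos: [0.5257, 0.1902, 0.1633]
ee_rot: [-0.104, 0.995, -0.0, -0.001]
wrist_force: [1.0, 0.3, 0.0]
gripper_width: 0.0512
grasp_force: 0.0
```

Run:
```python
from h import *
st=robot.read_state(); print(st['time'],st['tcp_pos'],st['wrist_force'],st['gripper_width'])
im=snap('wrist','w5',(230,60,430,280),2.7); cv2.imwrite('pics/w5full.png',im[:,:,::-1])
P=np.array([(-40.5,45.5,47),(45.5,45.5,47),(45.5,-35.5,47),(35.5,-35.5,47),(35.5,35.5,47),(-40.5,35.5,47),(64,0,65),(-35,-35,45),(35,-35,45),(-35,35,45),(92,56,20),(92,-56,20)],float)
uv=proj('wrist',J2W([.4899,.1865,np.radians(12.4)],P),st); print(((uv-[230,60])*2.7).round(0).tolist())
```

```text
10.8 [0.52567713 0.19022423 0.16332297] [1.01619192 0.34778639 0.00624508] 0.05121648530269508
[[387.0, 140.0], [373.0, 393.0], [146.0, 394.0], [145.0, 367.0], [346.0, 366.0], [355.0, 141.0], [246.0, 462.0], [137.0, 160.0], [147.0, 364.0], [352.0, 158.0], [382.0, 477.0], [108.0, 478.0]]
```

View pics/w5.png

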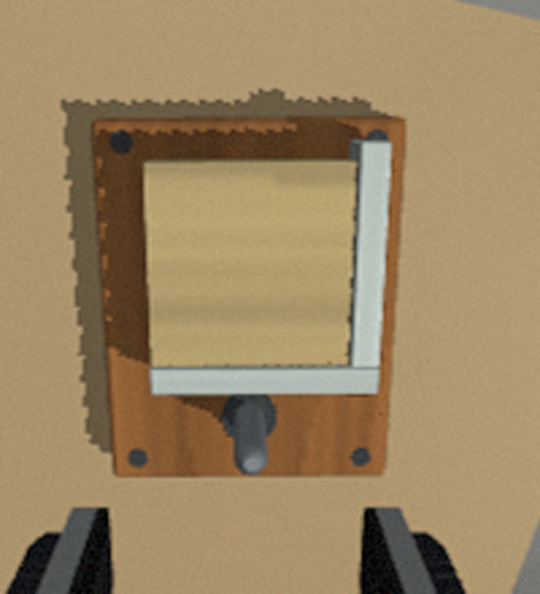

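The stack is now square against both rails, with its edges along the rails at crop x≈351 and y≈367, and the pin tip at (252,466). I'll refit the jig from this view and the earlier one, then plan the way to the cover.

```bash
cat > fitj.py <<'E'
from h import *
P1=np.array([(-40.5,45.5,47),(45.5,45.5,47),(45.5,-35.5,47),(-48,56,20),(92,56,20),(92,-56,20),(64,0,65)],float)
U1=np.array([(275,81),(374,79),(371,169.5),(271,72),(416,67),(410,181),(398,131)],float)
s1=dict(tcp_pos=[.4966,.1313,.1713],ee_rot=[.639,.769,0,0])
P5=np.array([(-40.5,45.5,47),(45.5,45.5,47),(45.5,-35.5,47),(35.5,-35.5,47),(92,56,20),(92,-56,20),(64,0,65),(-48,56,20),(-48,-56,20)],float)
U5=np.array([(391,142),(378,393),(153,394),(151,368),(384,475),(115,475),(253,464),(405,121),(94,121)])/2.7+[230,60]
s5=robot.read_state(); s5={k:np.array(s5[k]) for k in('tcp_pos','ee_rot')}
if __name__=='__main__':
  np.savez('s5.npz',**s5)
  q,r=fit('wrist',P5,U5,s5,[.49,.186,.216]); print('w5',q,np.degrees(q[2]),r)
  q,r=fit('wrist',P1,U1,s1,[.49,.186,.216]); print('w1',q,np.degrees(q[2]))
  def sh(s,o): return dict(tcp_pos=np.array(s['tcp_pos'])+Ro.from_quat(s['ee_rot']).apply(o),ee_rot=s['ee_rot'])
  f=lambda v:np.r_[(proj('wrist',J2W(v[:3],P1),sh(s1,v[3:]))-U1).ravel(),(proj('wrist',J2W(v[:3],P5),sh(s5,v[3:]))-U5).ravel()]
  r=least_squares(f,[.49,.186,.216,0,0,0],loss='soft_l1'); print('joint',r.x.round(4),np.degrees(r.x[2]),r.cost)
  plan((.565,-.205,.20),190.5-20,maxd=.2)
E
python3 fitj.py
```

```text
w5 [0.49031511 0.18862631 0.21731338] 12.451139576130263 [[0.6, -0.1], [0.2, 0.2], [-0.5, 0.5], [-0.2, 0.3], [1.0, 0.9], [-0.7, 1.6], [-0.3, -0.2], [1.5, -1.7], [-1.6, -0.7]]
w1 [0.49142837 0.18864589 0.21734049] 12.452692608186407
joint [ 4.915e-01  1.885e-01  2.161e-01 -1.000e-04 -5.000e-04 -4.100e-03] 12.379879125864212 5.591146916938951
  call 0 shift mm [  21.9 -197.4  -18.2] turn z 10.74
  call 1 shift mm [ -15.3 -198.   -18.2] turn z 10.74
```

carry_out(rows="0.004 -0.039 -0.018 0 0 2 -0.2;0.008 -0.079 -0.018 0 0 4 -0.2;0.013 -0.118 -0.018 0 0 6 -0.2;0.018 -0.158 -0.018 0 0 9 -0.2;0.022 -0.197 -0.018 0 0 10.7 -0.2")

```text
time: 11.27
tcp_pos: [0.5456, -0.0085, 0.1821]
ee_rot: [-0.01, 1.0, -0.0, 0.0]
wrist_force: [0.7, 0.1, -0.3]
gripper_width: 0.0514
grasp_force: 0.0
```

carry_out(rows="-0.003 -0.040 -0.018 0 0 2 -0.2;-0.006 -0.080 -0.018 0 0 4 -0.2;-0.009 -0.120 -0.018 0 0 6 -0.2;-0.012 -0.160 -0.018 0 0 9 -0.2;-0.015 -0.198 -0.018 0 0 10.7 -0.2")

```text
time: 11.68
tcp_pos: [0.565, -0.2067, 0.2001]
ee_rot: [0.084, 0.997, -0.0, 0.0]
wrist_force: [0.2, -0.4, -0.4]
gripper_width: 0.0513
grasp_force: 0.0
```

carry_out(rows="0 0 0 0 0 0 -0.2;0 0 0 0 0 0 -0.2;0 0 0 0 0 0 -0.2;0 0 0 0 0 0 -0.2;0 0 0 0 0 0 -0.2")

```text
time: 12.1
tcp_pos: [0.5653, -0.203, 0.1998]
ee_rot: [0.081, 0.997, 0.0, -0.0]
wrist_force: [-0.0, 0.2, 0.4]
gripper_width: 0.0511
grasp_force: 0.0
```

Run:
```python
from h import *
st=robot.read_state(); print(st['time'],st['tcp_pos'],st['ee_rot'],st['gripper_width']); np.savez('s6.npz',tcp_pos=st['tcp_pos'],ee_rot=st['ee_rot'])
im=snap('wrist','w6full'); 
for d in eyes.masks_of('wrist','cover_grip')[:3]: print(d['score'],d['extent'])
q=[.516,-.21,np.radians(-10)]
uv=proj('wrist',J2W(q,[(-35,-8,70),(-35,8,70),(35,8,70),(35,-8,70),(-56,-42,34),(-56,42,34),(70,42,34),(70,-42,34)]),st); print(uv.round(0).tolist())
u0,v0=(uv.min(0)-35).clip(0).astype(int); u1,v1=(uv.max(0)+35).astype(int)
o=im[v0:v1,u0:u1,::-1]; print(u0,v0,o.shape); cv2.imwrite('pics/w6.png',cv2.resize(o,None,fx=2.6,fy=2.6,interpolation=cv2.INTER_CUBIC))
```

```text
12.1 [ 0.56529974 -0.20297289  0.19975665] [ 8.12104853e-02  9.96696963e-01  1.20607832e-04 -8.35760974e-05] 0.05107093318706901
0.63 [105.7, 128.1, 211.7, 253.2]
0.58 [257.8, 76.2, 345.5, 204.7]
0.26 [615.4, 13.3, 636.5, 152.8]
[[292.0, 104.0], [310.0, 105.0], [310.0, 180.0], [293.0, 180.0], [261.0, 81.0], [345.0, 82.0], [340.0, 202.0], [266.0, 201.0]]
225 46 (190, 154, 3)
```

View pics/w6.png

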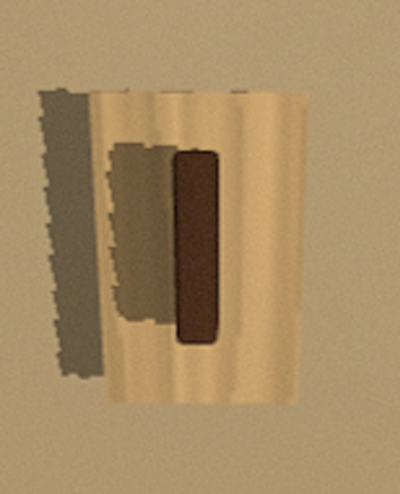

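The crop shows only the wooden cover: plate corners (91,93), (308,93), (299,403), (108,403), bar top from (176,151) to (218,343). I'll fit its pose with both end-for-end options.

Run:
```python
from h import *
s=dict(np.load('s6.npz'))
U=np.array([(91,93),(308,93),(299,403),(108,403),(176,151),(218,151),(217,343),(178,343)])/2.6+[225,46]
P=np.array([(-56,-42,34),(-56,42,34),(70,42,34),(70,-42,34),(-35,-8,70),(-35,8,70),(35,8,70),(35,-8,70)],float)
for yaw in (-10,170):
  PP=P if yaw==-10 else P[[2,3,0,1,6,7,4,5]]
  q,r=fit('wrist',PP,U,s,[.516,-.21,np.radians(yaw)]); print(yaw,q,np.degrees(q[2]),r)
  for o in (0,):
    if yaw==-10: plan((q[0],q[1],.110),180+np.degrees(q[2])); plan((q[0],q[1],.033),180+np.degrees(q[2]))
```

```text
-10 [ 0.51540457 -0.21035278 -0.16670549] -9.55152087202347 [[-0.3, -0.6], [0.6, -0.2], [0.2, -0.0], [-0.1, -0.3], [-1.3, -0.2], [0.2, -0.1], [1.0, 1.3], [-0.4, 1.2]]
  call 0 shift mm [ 48.3 -15.2  89.8] turn z 0.23
  call 0 shift mm [ 48.3 -15.2 166.8] turn z 0.23
170 [ 0.51760985 -0.21064937  2.97200566] 170.28338104579112 [[-0.7, -13.7], [1.3, -13.0], [0.4, -9.8], [-0.8, -10.3], [-1.1, 2.4], [0.4, 2.5], [0.9, 3.5], [-0.3, 3.4]]
```

carry_out(rows="0.015 -0.005 0.020 0 0 0.2 -0.2;0.030 -0.010 0.040 0 0 0.2 -0.2;0.045 -0.015 0.060 0 0 0.2 -0.2;0.0483 -0.0152 0.080 0 0 0.2 -0.2;0.0483 -0.0152 0.085 0 0 0.2 -0.2")

```text
time: 12.62
tcp_pos: [0.5124, -0.2097, 0.1119]
ee_rot: [0.084, 0.996, 0.001, -0.002]
wrist_force: [-0.9, 1.1, 0.1]
gripper_width: 0.0512
grasp_force: 0.0
```

carry_out(rows="0 0 0.020 0 0 0 -0.2;0 0 0.040 0 0 0 -0.2;0 0 0.060 0 0 0 -0.2;0 0 0.075 0 0 0 -0.2;0 0 0.077 0 0 0 -0.2")

```text
time: 13.03
tcp_pos: [0.5146, -0.2103, 0.0357]
ee_rot: [0.083, 0.997, 0.001, -0.001]
wrist_force: [-0.2, -0.4, 0.0]
gripper_width: 0.051
grasp_force: 0.0
```

carry_out(rows="0 0 0 0 0 0 -0.2;0 0 0 0 0 0 0.3;0 0 0 0 0 0 0.6;0 0 0 0 0 0 1;0 0 0 0 0 0 1", force=80)

```text
time: 13.45
tcp_pos: [0.5164, -0.212, 0.039]
ee_rot: [0.084, 0.996, -0.0, 0.001]
wrist_force: [-0.4, 1.0, 5.4]
gripper_width: 0.0148
grasp_force: 79.0
```

carry_out(rows="0 0 0 0 0 0 1;0 0 0 0 0 0 1;0 0 0 0 0 0 1;0 0 0 0 0 0 1;0 0 0 0 0 0 1")

```text
time: 13.87
tcp_pos: [0.5165, -0.212, 0.039]
ee_rot: [0.084, 0.996, -0.0, 0.001]
wrist_force: [-0.1, 1.0, 6.9]
gripper_width: 0.0147
grasp_force: 79.2
```

carry_out(rows="0 0 -0.010 0 0 0 1;0 0 -0.025 0 0 0 1;0 0 -0.045 0 0 0 1;0 0 -0.065 0 0 0 1;0 0 -0.085 0 0 0 1")

```text
time: 14.28
tcp_pos: [0.5145, -0.2113, 0.1236]
ee_rot: [0.084, 0.996, 0.0, -0.001]
wrist_force: [-0.0, -0.6, -2.0]
gripper_width: 0.015
grasp_force: 78.2
```

carry_out(rows="0 0 -0.005 0 0 0 1;0 0 -0.005 0 0 0 1;0 0 -0.005 0 0 0 1;0 0 -0.005 0 0 0 1;0 0 -0.005 0 0 0 1")

```text
time: 14.7
tcp_pos: [0.5142, -0.211, 0.1261]
ee_rot: [0.084, 0.996, 0.001, -0.001]
wrist_force: [0.5, 0.7, -3.4]
gripper_width: 0.0148
grasp_force: 78.4
```

Run:
```python
from h import *
st=robot.read_state(); print(st['time'],st['tcp_pos'],st['ee_rot'],st['wrist_force'],st['moment'])
im=snap('wrist','w7full').astype(float); g=cv2.GaussianBlur(im,(3,3),0).sum(2)
T=Ro.from_quat(st['ee_rot'])
def tp(p): return proj('wrist',np.array(st['tcp_pos'])+T.apply(np.array(p)/1e3),st).round(1)
print('pred corners (-x end), plate top',tp([(56,-42,5),(56,42,5),(20,42,5),(20,-42,5)]).tolist(),'bar end',tp([(35,-8,-31),(35,8,-31)]).tolist())
for u in (270,285,350,365): 
  c=im[:,u,0]-im[:,u,2]; d=np.diff(g[:,u]); i=np.argsort(-abs(d[120:260]))[:5]+120; print(u,sorted((int(k),int(d[k])) for k in i))
for v in (245,255):
  d=np.diff(g[v,:]); i=np.argsort(-abs(d[180:450]))[:8]+180; print('row',v,sorted((int(k),int(d[k])) for k in i))
print(eyes.masks_of('wrist','cover_grip')[0]['extent'])
b=(.491+.014*np.cos(.2164),.1886+.014*np.sin(.2164),.124); print(b); plan(b,192.4,maxd=.17)
```

```text
14.7 [ 0.51423287 -0.21104695  0.12613309] [ 8.40192177e-02  9.96463187e-01  5.66265545e-04 -1.25224294e-03] [ 0.47356453  0.68689599 -3.42359451] [ 0.00688593 -0.04104592  0.00810912]
pred corners (-x end), plate top [[236.7, 160.8], [397.8, 160.8], [391.9, 224.2], [242.6, 224.2]] bar end [[298.6, 226.1], [336.1, 226.1]]
270 [(126, -59), (127, -87), (157, 73), (158, 87), (193, -86)]
285 [(150, -91), (157, 67), (158, 82), (192, -85), (253, -86)]
350 [(150, -91), (158, 91), (252, -104), (253, -189), (254, -109)]
365 [(149, -51), (150, -88), (151, -56), (157, 85), (158, 97)]
row 245 [(189, -83), (190, -80), (191, -48), (298, -57), (299, -75), (335, 48), (342, 62), (343, 63)]
row 255 [(245, -79), (288, 70), (289, 67), (299, -73), (345, -71), (352, 75), (353, 133), (354, 121)]
[232.3, 148.4, 399.6, 349.5]
(np.float64(0.5046734745065534), np.float64(0.1916060098001559), 0.124)
  call 0 shift mm [ 25.7 131.8   0.8] turn z -7.35
  call 1 shift mm [  8.6 134.    0.8] turn z -7.35
  call 2 shift mm [ -8.6 134.    0.8] turn z -7.35
```

View pics/w7full.png

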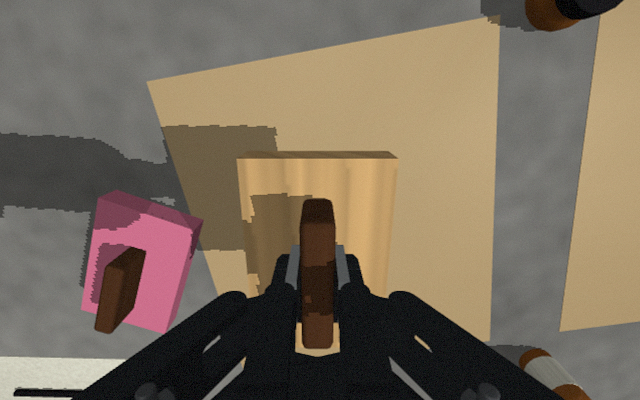

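The cover hangs level in the gripper. The plate's -x edge is at row 158, about 1.5 mm further along tool +x than predicted, and its corners at columns 237 and 397 are even. I'll aim the TCP 1.5 mm further along the jig's +x.

Run:
```python
from h import *
plan((.5061,.1919,.124),192.4,maxd=.17)
```

```text
call 0 shift mm [ 25.3 132.    0.8] turn z -7.35
  call 1 shift mm [  8.2 134.1   0.8] turn z -7.35
  call 2 shift mm [ -9.  134.1   0.8] turn z -7.35
```

carry_out(rows="0.003 0.014 0 0 0 -1 1;0.008 0.040 0 0 0 -2.5 1;0.014 0.070 0 0 0 -4 1;0.019 0.101 0 0 0 -6 1;0.0253 0.132 0.001 0 0 -7.35 1")

```text
time: 15.22
tcp_pos: [0.5121, -0.0754, 0.1263]
ee_rot: [0.019, 1.0, 0.0, -0.0]
wrist_force: [0.1, 0.2, -2.9]
gripper_width: 0.015
grasp_force: 78.4
```

carry_out(rows="0.0016 0.027 0 0 0 -1.5 1;0.0033 0.054 0 0 0 -3 1;0.005 0.080 0 0 0 -4.5 1;0.0066 0.107 0 0 0 -6 1;0.0082 0.134 0.001 0 0 -7.35 1")

```text
time: 15.63
tcp_pos: [0.5089, 0.0589, 0.1254]
ee_rot: [-0.045, 0.999, 0.0, -0.0]
wrist_force: [0.2, 0.6, -2.3]
gripper_width: 0.015
grasp_force: 78.4
```

carry_out(rows="-0.0022 0.033 0 0 0 -2 1;-0.0045 0.067 0 0 0 -4 1;-0.0065 0.097 0 0 0 -5.5 1;-0.0081 0.120 0 0 0 -6.7 1;-0.009 0.134 0.001 0 0 -7.35 1")

```text
time: 16.05
tcp_pos: [0.5057, 0.1945, 0.1244]
ee_rot: [-0.11, 0.994, 0.001, -0.0]
wrist_force: [0.2, 0.1, -2.7]
gripper_width: 0.0148
grasp_force: 78.4
```

carry_out(rows="0 0 0 0 0 0 1;0 0 0 0 0 0 1;0 0 0 0 0 0 1;0 0 0 0 0 0 1;0 0 0 0 0 0 1")

```text
time: 16.47
tcp_pos: [0.5067, 0.1904, 0.1245]
ee_rot: [-0.107, 0.994, -0.0, -0.0]
wrist_force: [0.1, 0.2, -3.3]
gripper_width: 0.015
grasp_force: 78.5
```

Run:
```python
from h import *
st=robot.read_state(); print(st['time'],st['tcp_pos'],st['ee_rot'],st['wrist_force'],st['moment'])
plan((.5061,.1919,.10),192.4)
```

```text
16.4667 [0.50670422 0.1903819  0.12453281] [-1.07392335e-01  9.94216708e-01 -9.76444593e-05 -1.18697901e-04] [ 0.12306529  0.19423821 -3.32377774] [-0.00950399  0.02738577 -0.01390694]
  call 0 shift mm [ 0.3  1.6 24.5] turn z -0.07
```

carry_out(rows="0.0003 0.0016 0.006 0 0 0 1;0.0003 0.0016 0.012 0 0 0 1;0.0003 0.0016 0.018 0 0 0 1;0.0003 0.0016 0.024 0 0 0 1;0.0003 0.0016 0.026 0 0 0 1")

```text
time: 16.88
tcp_pos: [0.5052, 0.1924, 0.0971]
ee_rot: [-0.108, 0.994, -0.0, -0.001]
wrist_force: [-1.1, -0.2, -2.7]
gripper_width: 0.0151
grasp_force: 78.6
```

carry_out(rows="0 0 0.001 0 0 0 1;0 0 0.002 0 0 0 1;0 0 0.003 0 0 0 1;0 0 0.004 0 0 0 1;0 0 0.005 0 0 0 1")

```text
time: 17.3
tcp_pos: [0.5063, 0.1929, 0.0937]
ee_rot: [-0.108, 0.994, 0.0, 0.0]
wrist_force: [0.0, -1.0, -3.3]
gripper_width: 0.0144
grasp_force: 78.6
```

carry_out(rows="0 0 0.001 0 0 0 1;0 0 0.002 0 0 0 1;0 0 0.003 0 0 0 1;0 0 0.003 0 0 0 1;0 0 0.003 0 0 0 1")

```text
time: 17.72
tcp_pos: [0.506, 0.1928, 0.0905]
ee_rot: [-0.108, 0.994, -0.0, -0.0]
wrist_force: [-0.5, -0.3, -2.5]
gripper_width: 0.0149
grasp_force: 78.6
```

carry_out(rows="0 0 0.001 0 0 0 1;0 0 0.002 0 0 0 1;0 0 0.003 0 0 0 1;0 0 0.003 0 0 0 1;0 0 0.003 0 0 0 1")

```text
time: 18.13
tcp_pos: [0.5059, 0.1926, 0.0874]
ee_rot: [-0.108, 0.994, -0.0, -0.0]
wrist_force: [1.2, -1.3, -2.6]
gripper_width: 0.0147
grasp_force: 78.5
```

carry_out(rows="0 0 0.001 0 0 0 1;0 0 0.002 0 0 0 1;0 0 0.003 0 0 0 1;0 0 0.003 0 0 0 1;0 0 0.003 0 0 0 1")

```text
time: 18.55
tcp_pos: [0.506, 0.1926, 0.0844]
ee_rot: [-0.108, 0.994, -0.0, -0.0]
wrist_force: [-0.6, -2.8, -2.3]
gripper_width: 0.0148
grasp_force: 78.5
```

Resting height is reached, with a slight side load in -y. I'll ease 1 mm that way while going on down.

carry_out(rows="0 -0.0005 0 0 0 0 1;0 -0.001 0.001 0 0 0 1;0 -0.001 0.002 0 0 0 1;0 -0.001 0.003 0 0 0 1;0 -0.001 0.003 0 0 0 1")

```text
time: 18.97
tcp_pos: [0.5063, 0.1923, 0.0819]
ee_rot: [-0.108, 0.994, 0.0, 0.0]
wrist_force: [-2.6, 0.5, 3.5]
gripper_width: 0.0146
grasp_force: 79.4
```

carry_out(rows="0 0 0.001 0 0 0 1;0 0 0.002 0 0 0 1;0 0 0.003 0 0 0 1;0 0 0.003 0 0 0 1;0 0 0.003 0 0 0 1")

```text
time: 19.38
tcp_pos: [0.5064, 0.1922, 0.0787]
ee_rot: [-0.108, 0.994, 0.0, 0.0]
wrist_force: [-3.1, 1.9, 3.7]
gripper_width: 0.0147
grasp_force: 79.6
```

carry_out(rows="0 0 0.001 0 0 0 1;0 0 0.002 0 0 0 1;0 0 0.003 0 0 0 1;0 0 0.003 0 0 0 1;0 0 0.003 0 0 0 1")

```text
time: 19.8
tcp_pos: [0.5063, 0.1923, 0.0762]
ee_rot: [-0.108, 0.994, 0.0, 0.0]
wrist_force: [-3.8, 1.1, 8.2]
gripper_width: 0.015
grasp_force: 80.1
```

carry_out(rows="0 0 0.0005 0 0 0 1;0 0 0.001 0 0 0 1;0 0 0.002 0 0 0 1;0 0 0.002 0 0 0 1;0 0 0.002 0 0 0 1")

```text
time: 20.22
tcp_pos: [0.5063, 0.1923, 0.076]
ee_rot: [-0.108, 0.994, 0.0, 0.001]
wrist_force: [-10.0, 1.4, 24.6]
gripper_width: 0.0148
grasp_force: 82.7
```

carry_out(rows="0 0 0.0005 0 0 0 1;0 0 0.001 0 0 0 1;0 0 0.0015 0 0 0 1;0 0 0.0015 0 0 0 1;0 0 0.0015 0 0 0 1")

```text
time: 20.63
tcp_pos: [0.5063, 0.1923, 0.076]
ee_rot: [-0.108, 0.994, 0.0, 0.001]
wrist_force: [-14.6, 0.3, 37.2]
gripper_width: 0.015
grasp_force: 84.7
```

Run:
```python
from h import *
st=robot.read_state(); print(st['time'],st['tcp_pos'],Ro.from_quat(st['ee_rot']).as_matrix()[:,2],st['wrist_force'],st['moment'],st['gripper_width'],st['grasp_force'])
im=snap('wrist','w8'); 
T=Ro.from_quat(st['ee_rot'])
def jp(P): return proj('wrist',J2W([.491,.1886,.2164],np.array(P,float)),st).round(1).tolist()
print('plate top -x edge if seated',jp([(-42,-42,71),(-42,42,71)]),'rail end top',jp([(-40.5,45.5,47),(-40.5,35.5,47)]),'blank edge',jp([(-35,-35,37),(-35,35,37)]))
g=cv2.GaussianBlur(im,(3,3),0).astype(float).sum(2)
for u in (270,365):
  d=np.diff(g[:,u]); i=np.argsort(-abs(d[100:230]))[:8]+100; print(u,sorted((int(k),int(d[k])) for k in i))
for q in ('jar','bottle','bowl'):
  eyes.capture('top'); print(q,[d['extent'] for d in eyes.masks_of('top',q)[:1]])
```

```text
20.6333 [0.5062883  0.19231959 0.07597147] [ 1.87922492e-03  9.16692867e-04 -9.99997814e-01] [-14.57644998   0.2563753   37.16408307] [-0.34057606  2.7700202  -0.06729533] 0.014974111814930075 84.71731066703796
plate top -x edge if seated [[234.9, 157.4], [396.7, 157.5]] rail end top [[391.8, 152.5], [375.1, 152.5]] blank edge [[261.2, 158.3], [370.8, 158.4]]
270 [(103, -49), (104, -81), (105, -42), (130, -46), (157, 77), (158, 73), (174, -53), (175, -78)]
365 [(121, -70), (122, -63), (129, -36), (130, -40), (135, -37), (150, 41), (157, 82), (158, 92)]
jar [[315.2, 240.2, 335.3, 259.0]]
bottle [[317.1, 105.8, 328.0, 124.2]]
bowl [[146.5, 219.2, 172.2, 257.1]]
```

The cover has stopped hard at TCP z 0.076, which is the fully pressed height, and the plate edge sits exactly where the seated pose predicts. I'll relax the excess push and hold.

carry_out(rows="0.0003 0 -0.0005 0 0 0 1;0.0006 0 -0.001 0 0 0 1;0.0008 0 -0.0015 0 0 0 1;0.0008 0 -0.0015 0 0 0 1;0.0008 0 -0.0015 0 0 0 1")

```text
time: 21.4
tcp_pos: [0.5063, 0.1923, 0.076]
ee_rot: [-0.108, 0.994, 0.001, 0.001]
wrist_force: [-7.7, 1.7, 22.0]
gripper_width: 0.0149
grasp_force: 82.3
```

carry_out(rows="0 0 0 0 0 0 1;0 0 0 0 0 0 1;0 0 0 0 0 0 1;0 0 0 0 0 0 1;0 0 0 0 0 0 1")

```text
time: 21.82
tcp_pos: [0.5063, 0.1923, 0.076]
ee_rot: [-0.108, 0.994, 0.001, 0.001]
wrist_force: [-8.2, 1.4, 22.5]
gripper_width: 0.0149
grasp_force: 82.3
```

```bash
python3 -c "
from workcell import robot
print(robot.job_done())"
```

```text
the job is handed in; nothing more can be done
None
```

I handed the job in at about 22 s with the stack squared in the rail corner and the cover seated on the pin, held fully down at about 22 N by the gripper; the jar, bottle and bowl were not touched.

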